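# Click the toaster's browning wheel to the middle dot and start the toast

## Task

Make toast: with a fingertip, stroke the knurled browning wheel on the toaster's control end round until its white line clicks in at the middle one of the five dots, then push the toaster's lever all the way down so that it catches and stays down. Do it by touch alone: do not shove or lift the toaster, keep off the bread, and leave the other things on the worktop where they are.

Things in the scene. Friction and masses are not known exactly. Their poses are not given: they have to be found in the camera images.
- toaster: Loose two-slice toaster, steel with black end caps, 260 mm long (own x), 184 wide (own y), 180 high, about 2 kg, on rubber feet. Origin: centre of its underside. The control end is the flat face at own x = -130 mm, toward the robot: the browning wheel stands out of its right half (seen by the robot), the lever out of its left half. Two bread slots lie lengthwise in the top.
- browning (a joint): Browning wheel, rad; grows as the front of its rim goes to the robot's right (counter-clockwise from above). Sprung clicks at -0.70, -0.35, 0, 0.35, 0.70 match five white dots, small (left) to large (right); 0 is the middle dot. Starts at the first or second dot. Leaving a click takes about 3 N along the rim; half way to the next it snaps on by itself; let go earlier, it springs back.
- dial_axis (a point): On the wheel's upright, fixed axis (toaster's x -108, y -38 mm) at mid-rim, z 140. The wheel is a level dark grey disc, radius 45, z 132 to 148 mm, knurled rim, turned by the friction (about 1) of a fingertip pressed on it toward the axis (5 to 8 N); it stands 23 mm out of the control face, open 1 rad either side of -x. The lip above it, radius 38, top z 153, carries the dots.
- dial_index (a point): Turns with the wheel: on its rim at the white line, 45 mm from the axis, at mid-height. It points to own -x of the toaster when the wheel is at 0.
- lever (a joint): Toaster lever, m pressed down: 0 up, 0.035 at the bottom. Sprung upward (about 3 N to start, rising to about 14 N some 11 mm above the bottom); over the last 5 mm a catch snaps in and holds it down at 0.035 when it is let go; released earlier it comes back up.
- lever_pad (a point): Moves with the lever: centre of the flat top of its aluminium pad, 30 mm (own x) by 36 mm (own y), 10 mm thick. With the lever up it lies 163 mm over the worktop at own x = -157, y = 45 mm (27 mm out from the control face), with it down 128 mm over the worktop; the casing beside it is 180 mm high.
- bread: The two slices of bread in the slots; they stand about 24 mm out of the top and go down with the lever. Origin: midway between the two slices, 20 mm above the toaster's top (lever up). Not to be touched.
- jar_b: Bystander: small white jar with a wooden lid, 47 mm across, 78 mm high, right of the toaster's control end. Origin: centre of the underside.
- salt_shaker: Bystander: glass shaker with a grey top, 44 mm across, 90 mm high, right of the toaster. Origin: centre of the underside.
- egg_cup: Bystander: white egg cup, 49 mm across, 52 mm high, left of the toaster. Origin: centre of the underside.
- jar_c: Bystander: white jar with a grey lid, 55 mm across, 104 mm high, farther right. Origin: centre of the underside.
- teaspoon: Bystander: steel teaspoon, 139 mm long, 10 mm high, lying in front of the toaster. Origin: its middle, on the worktop.

How it is judged (in metres and radians):
On the way, in this order (a step that is already met when the one before it is completed fails the run):
1. the browning wheel rests in the click at the middle dot, the lever still up (value of joint browning between -0.09 and 0.09 rad and value of joint lever below 0.008 m), for 0.3 s.
2. the lever is caught at the bottom, the wheel still at the middle dot (value of joint browning between -0.09 and 0.09 rad and value of joint lever above 0.032 m), for 0.3 s.
At the end, for the whole second after the job is handed in: The browning wheel stands in the middle click (within 0.09 rad of 0), the lever is caught down (beyond 32 of its 35 mm), and the toaster stands level at rest within 30 mm of where it was (all of step 2 and distance of toaster from where it was at the start of the episode below 0.03 m and angle between toaster's own z axis and vertical below 0.05 rad and linear speed of toaster below 0.01 m/s); the robot touches nothing.
It fails at once if the toaster is shoved more than 30 mm, lifted or tipped (distance of toaster from where it was at the start of the episode above 0.03 m or height (world z) of toaster above 0.012 m or angle between toaster's own z axis and vertical above 0.12 rad).
It fails at once if the bread is touched (contact force between the fingers and bread above 0.5 N).
It fails at once if a bystander is moved more than 20 mm or lifted (distance of any of jar_b, salt_shaker, egg_cup, jar_c, teaspoon from where it was at the start of the episode above 0.02 m).
It also fails if it takes over 45 s, if anything falls off the work surface, if the arm or the gripper's body presses on something with over 40 N, if the wrist force passes 120 N, or if a joint passes its speed limit or range.

## Robot

A 7-joint arm with a two-finger parallel gripper is mounted at the origin on a cart in front of the work surface, level with it; the furniture and walls round the work are solid. World frame = base frame: x ahead of the robot, y to its left, z up, the work surface at z = 0. Lengths are in m, angles in degrees, forces in N, time in s.
With the tool pointing down it reaches from about 0.4 to 0.85 m from the base axis. Payload 4.5 kg.
Tool frame: the origin (TCP) lies at the very end of the fingers, on their centre line; the grasp point (between the pads) lies 19 mm behind it; z points along the fingers, y is the line along which they close (so a half turn about z gives the same grasp; the last joint's range is limited). The gripper opens to 85 mm and grips with 20 to 120 N. Pads are 22 mm wide; open, the fingers measure 114 mm over their backs; the gripper's body (76 mm by 85 mm) begins 54 mm behind the grasp point. The pads swing forward as they close: fully open they stand 13 mm farther back than shut.
Start: joints at [71.15, 39.483, -11.15, 89.685, 9.013, 51.709, -12.324], TCP at [0.222, -0.584, 0.231] pointing down, gripper open.
Joint ranges: [-172.22, 172.22], [-26.19, 119.32], [-84.43, 86.54], [7.71, 146.69], [-57.33, 237.33], [2.42, 119.75], [-152.13, 152.13]. Speed limits (degrees/s): [147.25, 147.25, 180, 180, 180, 180, 180].

## Interface

Orientations are given as a 3x3 rotation matrix whose columns are the frame's x, y, z axes.
In Python, from plant import telemetry, vision, job gives the robot as it stands. The module is installed in compiled form; this text tells all that it offers.
- The arm moves only by the tool drive_tool, never from a script. Its argument "commands" is a list of rows, each an object with "hand": the closure, from 0 (fully open) to 1 (shut); "delta_pos": the shift along the world's x, y, z in m, a list of three; "turn": the turn, a rotation vector about the world's x, y, z in rad, a list of three. A call has 1 to 8 rows; each row is the pose to reach, as a shift and turn from the pose commanded when the call began; what a row does not reach only later rows make up. A row lasts 1/8 s, in which the tool goes at most 62.5 mm and 10.7 degrees, less where a joint would pass 70% of its speed; a pose out of reach is approached as far as the arm can. A call with a gripper value outside its range is refused whole. The fingers move at their own pace and stop on an object; "squeeze" is the grip in N (left out, the last holds). Time passes only in rows, so rows that repeat a pose let the fingers close. It gives the time, the measured TCP pose, the force, the opening and the grip force at its end, in the units of the state.
- telemetry.state(): the state, without advancing time (a new reading comes with each control period).
- vision.grab_frame(name): name is "scene" or "side" or "wrist"; returns a dict with "color" (384x512x3 uint8, red, green, blue), "z_map" (384x512 float32, m along the optical axis (not along the pixel's ray), 0 where there is no reading), "vertical_fov" (degrees; the focal length in pixels is half the picture's height over the tangent of half this angle, whatever the lens; pixels are square), "cx", "cy" (the principal point, pixels), "rvec" (rotation vector, rad) and "tvec" (3), from world to camera coordinates, as OpenCV has them; the wrist camera has in their place "tool_from_camera" (4x4, takes a point from camera to tool coordinates, whose origin is the TCP and whose axes are the flange's). Camera axes: x right, y down, z forward; pixel columns grow to the right and rows downward; lengths in m; the calibration is good to about 2 mm. A picture is of the moment at which its call begins: read the wrist's pose just before it.
- job.sign_off(): hands the job in; it is judged then, once.
The state is a dict: "time": time; "qpos": joint angles; "dq": joint speeds; "joint_efforts": joint torques, N m; "tcp_pos": TCP position; "tcp_rot": TCP orientation; "wrist_force": force on the tool from outside, world axes, zero at the start; "moment": the same for the moment, N m; "width": finger opening in m; "grip_force": force on a finger pad.
Only numpy, scipy, OpenCV 4.12 (cv2) and the standard library are available. Lean on these libraries where they do the work, as an engineer would, in place of code of your own. Each camera call takes 0.05 s, during which the arm holds its last target. There are 200 camera calls.

## Working session

There is one attempt and no reset: what is moved stays moved. The work goes in short steps, Python scripts to look and compute and a tool call to move; the robot and the scene stay as the last step left them, time stands still between calls to the robot, and variables do not carry over. Pictures are saved under pics/ and viewed, at most 10 in all, crops included, and the job is handed in when it is done.

Besides the shell and the picture viewer there is one more tool, called after ">>>" as name(argument=value, ...), one argument or row to a line, values as JSON. drive_tool: Moves the arm, as the interface text tells. Its arguments: {"type":"object","properties":{"commands":{"type":"array","items":{"type":"object","properties":{"hand":{"type":"number"},"delta_pos":{"type":"array","items":{"type":"number"}},"turn":{"type":"array","items":{"type":"number"}}}}},"squeeze":{"type":"number"}},"required":["commands"]}

```bash
mkdir -p pics
cat > h.py <<'E'
import numpy as np, cv2
from plant import telemetry, vision, job
def cam(f):
    h,w=f["color"].shape[:2]; F=h/2/np.tan(np.radians(f["vertical_fov"])/2)
    R=cv2.Rodrigues(np.array(f["rvec"],float))[0]; t=np.array(f["tvec"],float).ravel()
    return F,R,t
def cloud(f):
    F,R,t=cam(f); z=f["z_map"]; v,u=np.mgrid[:z.shape[0],:z.shape[1]]
    P=np.stack([(u-f["cx"])/F*z,(v-f["cy"])/F*z,z],-1)
    W=(P-t)@R; W[z==0]=np.nan; return W
def proj(f,p):
    F,R,t=cam(f); c=np.atleast_2d(p)@R.T+t
    return c[:,:2]/c[:,2:]*F+[f["cx"],f["cy"]]
def onplane(f,uv,z):
    F,R,t=cam(f); o=-R.T@t; uv=np.atleast_2d(uv)
    d=np.c_[(uv-[f["cx"],f["cy"]])/F,np.ones(len(uv))]@R
    return o+d*((z-o[2])/d[:,2])[:,None]
def save(n,im): cv2.imwrite("pics/"+n,im[:,:,::-1])
E
python3 - <<'E'
from h import *
import pickle
fs={n:vision.grab_frame(n) for n in("scene","side")}
pickle.dump(fs,open("f0.pkl","wb"))
for n,f in fs.items():
    save(n+"0.png",f["color"]); F,R,t=cam(f); print(n,F,-R.T@t,R[2],f["cx"],f["cy"])
s=telemetry.state(); print(s)
E
```

```text
scene 356.74679141879216 [0.06533646 0.13594452 0.8397739 ] [ 0.54485073 -0.13589363 -0.82744825] 251.85346180828876 188.01634998404174
side 418.9020071187793 [0.13176826 0.16806465 0.92030815] [ 0.46194694 -0.13759576 -0.87616918] 268.45654010434396 184.13469343274835
{'time': 0.1, 'qpos': array([ 71.15081625,  39.52888046, -11.14591283,  89.73791859,
         9.01184508,  51.71063463, -12.32503712]), 'dq': array([-0.01286991, -0.14497009,  0.02555436, -0.17755281, -0.04509712,
        0.04709966,  0.06503903]), 'joint_efforts': array([-3.61174854e-03, -5.40598691e+01, -1.27158679e+00, -1.58985347e+01,
        9.37316625e-03,  4.48558814e-03, -6.21703904e-06]), 'tcp_pos': array([ 0.22155779, -0.58379024,  0.23056372]), 'tcp_rot': array([[ 9.34891358e-01,  3.54933338e-01, -6.89081554e-04],
       [ 3.54933992e-01, -9.34890127e-01,  1.52037791e-03],
       [-1.04582735e-04, -1.66596663e-03, -9.99998607e-01]]), 'wrist_force': array([-0.21025848, -0.42952455,  0.44507856]), 'moment': array([-0.02152967,  0.0306786 ,  0.00769811]), 'grip_force': 0.0, 'width': 0.08541167838109524}
```

View pics/scene0.png

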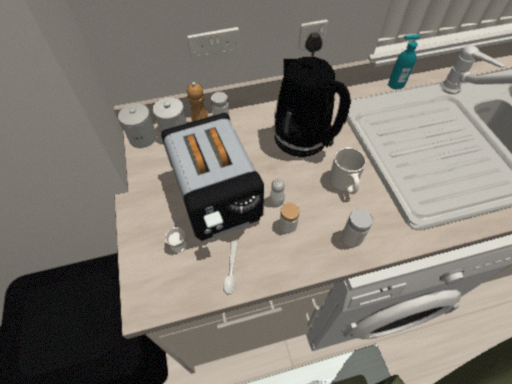

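View pics/side0.png

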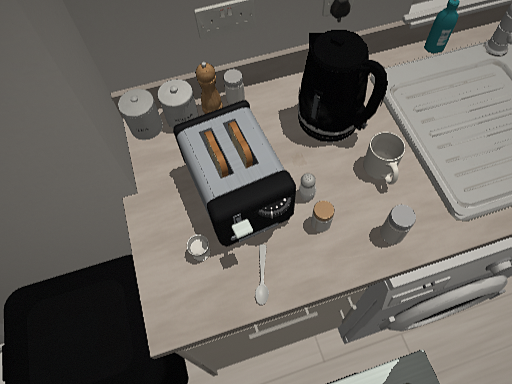

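The scene view shows the lever pad at about (213,220), the dial dots at about (243,205) and the teaspoon at (232,268). In the side view the pad is at (242,229) and the dial at (276,208). Next I measure the toaster's top, the pad and the white marks.

Run:
```python
from h import *
import pickle
fs=pickle.load(open("f0.pkl","rb"))
tiles=[]
for n,f in fs.items():
    W=cloud(f); z=W[...,2]
    ok=(W[...,0]<0.95)&(W[...,0]>.3)&(W[...,1]>-.05)&(W[...,1]<.4)
    u0,v0=(160,100) if n=="scene" else (165,90)
    roi=np.zeros(z.shape,bool); roi[v0:250,u0:310]=1
    m=roi&ok&(np.abs(z-.18)<.006)
    m=cv2.morphologyEx(m.astype(np.uint8),cv2.MORPH_OPEN,np.ones((3,3)))
    k,l,st,_=cv2.connectedComponentsWithStats(m); b=1+st[1:,4].argmax(); m=l==b
    P=W[m]; r=cv2.minAreaRect(P[:,:2].astype(np.float32)); print(n,"top",P[:,2].mean(),r,len(P)); print(cv2.boxPoints(r).round(4).tolist())
    c=f["color"].astype(int); 
    mp=roi&(c.min(-1)>150)&(np.abs(z-.163)<.012)
    k,l,st,cc=cv2.connectedComponentsWithStats(mp.astype(np.uint8))
    for i in range(1,k):
        if st[i,4]>4: Q=W[l==i]; print(" pad?",cc[i],st[i,4],np.nanmean(Q,0),onplane(f,cc[i],.163))
    x,y=((200,180) if n=="scene" else (228,180)); tiles.append(cv2.resize(f["color"][y:y+65,x:x+75],None,fx=8,fy=8,interpolation=cv2.INTER_CUBIC)[:, :])
    for nm,g in (("low",(z>.015)&(z<.12)),):
        k,l,st,cc=cv2.connectedComponentsWithStats((g&ok).astype(np.uint8))
    
save("z1.png",cv2.resize(np.vstack(tiles),(344,600)) if 0 else cv2.resize(np.hstack(tiles),(800,347)))
```

```text
scene top 0.17904569164289638 ((0.6166379451751709, 0.10329984128475189), (0.25816458463668823, 0.17851588129997253), 7.001739978790283) 4799
[[0.47760000824928284, 0.1762000024318695], [0.49939998984336853, -0.0010000000474974513], [0.7555999755859375, 0.030400000512599945], [0.7339000105857849, 0.20759999752044678]]
 pad? [239.96078431 145.33986928] 153 [0.63725319 0.02203691 0.17153186] [[0.64322227 0.02041839 0.163     ]]
 pad? [168.57142857 141.85714286] 7 [0.69195576 0.19042522 0.17387336] [[0.70216668 0.19131295 0.163     ]]
 pad? [177. 164.] 5 [0.61695245 0.18011138 0.17393853] [[0.62600083 0.1808377  0.163     ]]
 pad? [180.44444444 172.66666667] 9 [0.58907867 0.1759771  0.17423937] [[0.59791501 0.17665433 0.163     ]]
 pad? [212.73369565 218.92391304] 184 [0.45462547 0.12739233 0.16377285] [[0.45502068 0.12740166 0.163     ]]
side top 0.17711159570648008 ((0.6166744232177734, 0.10383675992488861), (0.2549029588699341, 0.17755725979804993), 7.161036014556885) 5682
[[0.47920000553131104, 0.17599999904632568], [0.5012999773025513, -9.999999747378752e-05], [0.7541999816894531, 
[... 284 characters left out ...]
2.2] 5 [0.67859232 0.18295487 0.17421594] [[0.68680655 0.18317779 0.163     ]]
 pad? [233.         148.28571429] 7 [0.6320247  0.09554188 0.17472829] [[0.63989001 0.09439942 0.163     ]]
 pad? [258.4 158.6] 5 [0.59016699 0.05186302 0.17420246] [[0.59704716 0.05012074 0.163     ]]
 pad? [200.77777778 169.88888889] 9 [0.6025514  0.17365505 0.17351749] [[0.60916004 0.17373084 0.163     ]]
 pad? [206.83333333 183.16666667] 6 [0.56778257 0.16938432 0.17357145] [[0.57394791 0.16940126 0.163     ]]
 pad? [284.4 199.2] 5 [0.49245027 0.02755741 0.15294408] [[0.48772327 0.02939855 0.163     ]]
 pad? [241.96137339 228.07725322] 233 [0.45520741 0.12856017 0.16141873] [[0.45449433 0.12866151 0.163     ]]
```

View pics/z1.png

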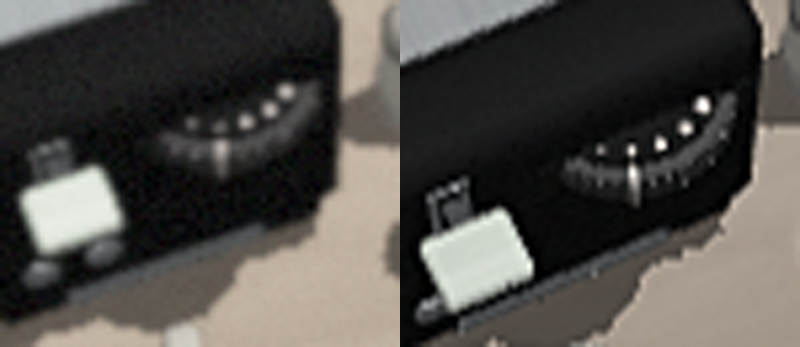

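The white line is at the second dot, so one click to the right is needed. The toaster centre is about (0.6167, 0.1035) with a yaw of 7.1°. That predicts the pad at (0.455, 0.129), and I measured (0.455, 0.128). The wheel axis works out at (0.514, 0.0526) and its front rim at (0.469, 0.047). I'll approach with the fingers shut.

>>> drive_tool(
  commands=[
    {"hand": 1, "delta_pos": [0.03, 0.055, 0.01], "turn": [0, 0, 0]},
    {"hand": 1, "delta_pos": [0.06, 0.11, 0.02], "turn": [0, 0, -0.1]},
    {"hand": 1, "delta_pos": [0.09, 0.165, 0.02], "turn": [0, 0, -0.24]},
    {"hand": 1, "delta_pos": [0.12, 0.22, 0.02], "turn": [0, 0, -0.24]},
    {"hand": 1, "delta_pos": [0.15, 0.275, 0.02], "turn": [0, 0, -0.24]},
    {"hand": 1, "delta_pos": [0.18, 0.33, 0.02], "turn": [0, 0, -0.24]},
    {"hand": 1, "delta_pos": [0.2, 0.38, 0.02], "turn": [0, 0, -0.24]},
    {"hand": 1, "delta_pos": [0.2, 0.44, 0.02], "turn": [0, 0, -0.24]},
  ],
  squeeze=40,
)

```text
time: 1.1
tcp_pos: [0.4237, -0.1424, 0.2512]
tcp_rot: [[0.992, 0.123, 0.002], [0.123, -0.992, 0.0], [0.002, 0.0, -1.0]]
wrist_force: [0.8, 0.5, 0.1]
width: 0.0001
grip_force: 0.0
```

>>> drive_tool(
  commands=[
    {"hand": 1, "delta_pos": [0.0, 0.06, 0], "turn": [0, 0, 0]},
    {"hand": 1, "delta_pos": [0.0, 0.12, 0], "turn": [0, 0, 0]},
    {"hand": 1, "delta_pos": [0.002, 0.18, 0], "turn": [0, 0, 0]},
    {"hand": 1, "delta_pos": [0.004, 0.191, -0.03], "turn": [0, 0, 0]},
    {"hand": 1, "delta_pos": [0.004, 0.191, -0.07], "turn": [0, 0, 0]},
    {"hand": 1, "delta_pos": [0.004, 0.191, -0.1], "turn": [0, 0, 0]},
    {"hand": 1, "delta_pos": [0.004, 0.191, -0.117], "turn": [0, 0, 0]},
    {"hand": 1, "delta_pos": [0.004, 0.191, -0.117], "turn": [0, 0, 0]},
  ],
)

```text
time: 2.1
tcp_pos: [0.4249, 0.0466, 0.1333]
tcp_rot: [[0.992, 0.123, -0.003], [0.123, -0.992, -0.001], [-0.003, 0.0, -1.0]]
wrist_force: [0.6, -0.8, 0.9]
width: -0.0001
grip_force: 0.0
```

Run:
```python
from h import *
s=telemetry.state(); print(s["tcp_pos"],s["wrist_force"])
t=[]
for n in("scene","side"):
    f=vision.grab_frame(n)
    p=proj(f,[[.4694,.0471,.14],[.514,.0526,.14],[.455,.128,.163],[.4841,.0197,.14] if 0 else [.514-.045*np.cos(np.radians(7)-.35),.0526-.045*np.sin(np.radians(7)-.35),.14]]); print(n,p.round(1).tolist())
    im=f["color"].copy(); 
    x,y=p[0].astype(int)-[50,40]; c=cv2.resize(im[y:y+90,x:x+100],None,fx=4,fy=4,interpolation=cv2.INTER_CUBIC)
    for q in p: cv2.circle(c,tuple(int(a) for a in (q-[x,y])*4),3,(255,0,0),-1)
    t.append(c)
save("z2.png",np.hstack(t))
```

```text
[0.4249407  0.04659794 0.13332766] [ 0.61687784 -0.76465879  0.86087289]
scene [[247.2, 210.4], [240.1, 195.1], [212.5, 219.0], [240.4, 211.7]]
side [[279.0, 214.3], [269.6, 196.7], [242.2, 227.8], [271.6, 216.2]]
```

View pics/z2.png

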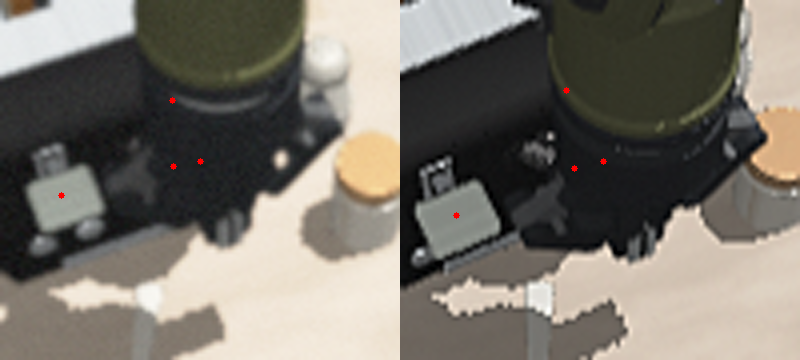

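The overlay fits: the pad and wheel points land where they should, and the hand is clear of the jar at right (365,190). I'll approach the rim now.

>>> drive_tool(
  commands=[
    {"hand": 1, "delta_pos": [0.012, 0.0035, 0], "turn": [0, 0, 0]},
    {"hand": 1, "delta_pos": [0.022, 0.0055, 0], "turn": [0, 0, 0]},
    {"hand": 1, "delta_pos": [0.027, 0.006, 0], "turn": [0, 0, 0]},
    {"hand": 1, "delta_pos": [0.027, 0.006, 0], "turn": [0, 0, 0]},
  ],
)

```text
time: 2.7
tcp_pos: [0.4534, 0.0527, 0.1344]
tcp_rot: [[0.992, 0.122, 0.001], [0.122, -0.992, 0.0], [0.001, -0.0, -1.0]]
wrist_force: [0.3, -0.1, -0.5]
width: -0.0002
grip_force: 0.0
```

>>> drive_tool(
  commands=[
    {"hand": 1, "delta_pos": [0.002, 0.0002, 0], "turn": [0, 0, 0]},
    {"hand": 1, "delta_pos": [0.002, 0.0002, 0], "turn": [0, 0, 0]},
  ],
)

```text
time: 2.95
tcp_pos: [0.4547, 0.0528, 0.1343]
tcp_rot: [[0.992, 0.122, -0.0], [0.122, -0.992, -0.0], [-0.0, 0.0, -1.0]]
wrist_force: [-0.5, 0.2, -1.1]
width: 0.0001
grip_force: 0.0
```

>>> drive_tool(
  commands=[
    {"hand": 1, "delta_pos": [0.002, 0.0002, 0], "turn": [0, 0, 0]},
    {"hand": 1, "delta_pos": [0.002, 0.0002, 0], "turn": [0, 0, 0]},
  ],
)

```text
time: 3.2
tcp_pos: [0.457, 0.0531, 0.1343]
tcp_rot: [[0.992, 0.123, 0.0], [0.123, -0.992, -0.0], [0.0, 0.0, -1.0]]
wrist_force: [-0.6, -0.4, 0.7]
width: 0.0003
grip_force: 0.0
```

>>> drive_tool(
  commands=[
    {"hand": 1, "delta_pos": [0.001, 0.0001, -0.003], "turn": [0, 0, 0]},
    {"hand": 1, "delta_pos": [0.001, 0.0001, -0.003], "turn": [0, 0, 0]},
  ],
)

```text
time: 3.45
tcp_pos: [0.4578, 0.0532, 0.1311]
tcp_rot: [[0.992, 0.123, -0.0], [0.123, -0.992, -0.0], [-0.0, 0.0, -1.0]]
wrist_force: [-0.8, 0.5, -0.2]
width: 0.0003
grip_force: 0.0
```

>>> drive_tool(
  commands=[
    {"hand": 1, "delta_pos": [0.0015, 0.0002, 0], "turn": [0, 0, 0]},
    {"hand": 1, "delta_pos": [0.0015, 0.0002, 0], "turn": [0, 0, 0]},
  ],
)

```text
time: 3.7
tcp_pos: [0.4583, 0.0532, 0.1311]
tcp_rot: [[0.992, 0.123, -0.002], [0.123, -0.992, -0.001], [-0.002, 0.0, -1.0]]
wrist_force: [-3.3, -0.1, -0.3]
width: 0.0001
grip_force: 1.2
```

>>> drive_tool(
  commands=[
    {"hand": 1, "delta_pos": [0.001, 0.0001, 0], "turn": [0, 0, 0]},
    {"hand": 1, "delta_pos": [0.001, 0.0001, 0], "turn": [0, 0, 0]},
  ],
)

```text
time: 3.95
tcp_pos: [0.4584, 0.0531, 0.1311]
tcp_rot: [[0.992, 0.123, -0.004], [0.123, -0.992, -0.001], [-0.004, 0.0, -1.0]]
wrist_force: [-4.7, -0.8, 2.7]
width: -0.0002
grip_force: 2.5
```

>>> drive_tool(
  commands=[
    {"hand": 1, "delta_pos": [0.001, 0.0, 0], "turn": [0, 0, 0]},
    {"hand": 1, "delta_pos": [0.0012, -0.002, 0], "turn": [0, 0, 0]},
    {"hand": 1, "delta_pos": [0.0015, -0.004, 0], "turn": [0, 0, 0]},
  ],
)

```text
time: 4.32
tcp_pos: [0.4587, 0.0499, 0.131]
tcp_rot: [[0.992, 0.124, -0.006], [0.124, -0.992, -0.0], [-0.006, -0.001, -1.0]]
wrist_force: [-7.1, 3.5, 4.5]
width: 0.0002
grip_force: 3.6
```

>>> drive_tool(
  commands=[
    {"hand": 1, "delta_pos": [0.0003, -0.002, 0], "turn": [0, 0, 0]},
    {"hand": 1, "delta_pos": [0.0005, -0.004, 0], "turn": [0, 0, 0]},
  ],
)

```text
time: 4.58
tcp_pos: [0.4592, 0.0452, 0.1311]
tcp_rot: [[0.992, 0.123, -0.006], [0.123, -0.992, -0.001], [-0.006, 0.0, -1.0]]
wrist_force: [-7.5, -0.7, 3.5]
width: 0.0001
grip_force: 3.4
```

>>> drive_tool(
  commands=[
    {"hand": 1, "delta_pos": [0.0003, -0.002, 0], "turn": [0, 0, 0]},
    {"hand": 1, "delta_pos": [0.0005, -0.004, 0], "turn": [0, 0, 0]},
  ],
)

```text
time: 4.82
tcp_pos: [0.4598, 0.0404, 0.131]
tcp_rot: [[0.992, 0.122, -0.006], [0.122, -0.992, -0.002], [-0.006, 0.001, -1.0]]
wrist_force: [-6.6, -2.4, 4.0]
width: -0.0001
grip_force: 3.3
```

The tangential force has reversed, so the wheel is past half way and pulling itself on. I'll follow it a little further and then back straight off.

>>> drive_tool(
  commands=[
    {"hand": 1, "delta_pos": [0.0003, -0.0025, 0], "turn": [0, 0, 0]},
    {"hand": 1, "delta_pos": [-0.003, -0.0028, 0], "turn": [0, 0, 0]},
    {"hand": 1, "delta_pos": [-0.02, -0.005, 0], "turn": [0, 0, 0]},
    {"hand": 1, "delta_pos": [-0.04, -0.008, 0.02], "turn": [0, 0, 0]},
    {"hand": 1, "delta_pos": [-0.045, -0.008, 0.08], "turn": [0, 0, 0]},
    {"hand": 1, "delta_pos": [-0.045, -0.06, 0.13], "turn": [0, 0, 0]},
    {"hand": 1, "delta_pos": [-0.045, -0.12, 0.14], "turn": [0, 0, 0]},
    {"hand": 1, "delta_pos": [-0.045, -0.15, 0.14], "turn": [0, 0, 0]},
  ],
)

```text
time: 5.82
tcp_pos: [0.42, -0.1117, 0.2734]
tcp_rot: [[0.993, 0.12, 0.007], [0.12, -0.993, -0.002], [0.007, 0.003, -1.0]]
wrist_force: [0.5, 0.9, -0.3]
width: -0.0004
grip_force: 0.0
```

Run:
```python
from h import *
t=[]
for n,(x,y) in(("scene",(200,180)),("side",(228,180))):
    f=vision.grab_frame(n); t.append(cv2.resize(f["color"][y:y+65,x:x+75],(400,347),interpolation=cv2.INTER_CUBIC))
    print(n,proj(f,[[.514-.045*np.cos(np.radians(7)+a),.0526-.045*np.sin(np.radians(7)+a),.14] for a in(-.35,0,.35)]).round(1).tolist())
save("z3.png",np.hstack(t)); print(telemetry.state()["time"])
```

```text
scene [[240.4, 211.7], [247.2, 210.5], [253.0, 207.3]]
side [[271.6, 216.2], [279.0, 214.4], [285.1, 210.3]]
5.925
```

View pics/z3.png

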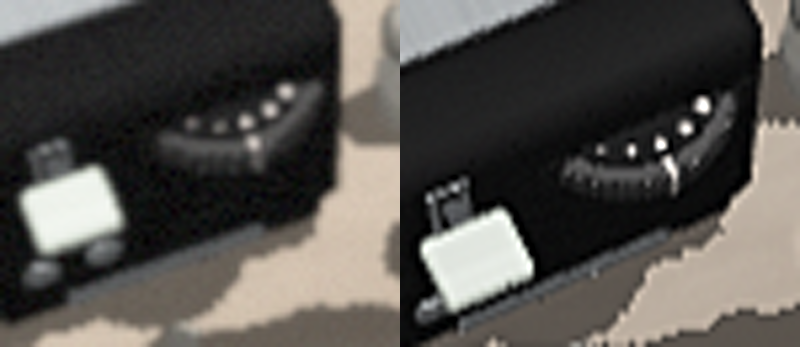

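The line now stands at the middle dot: scene (248,208) and side (279,213), against predictions of (247,210) and (279,214). The toaster has not moved, so I go on to the lever.

>>> drive_tool(
  commands=[
    {"hand": 1, "delta_pos": [0.0, 0.06, 0], "turn": [0, 0, 0]},
    {"hand": 1, "delta_pos": [0.0, 0.12, 0], "turn": [0, 0, 0]},
    {"hand": 1, "delta_pos": [0.01, 0.18, 0], "turn": [0, 0, 0]},
    {"hand": 1, "delta_pos": [0.03, 0.239, 0], "turn": [0, 0, 0]},
    {"hand": 1, "delta_pos": [0.03, 0.239, -0.04], "turn": [0, 0, 0]},
    {"hand": 1, "delta_pos": [0.03, 0.239, -0.075], "turn": [0, 0, 0]},
    {"hand": 1, "delta_pos": [0.03, 0.239, -0.09], "turn": [0, 0, 0]},
    {"hand": 1, "delta_pos": [0.03, 0.239, -0.09], "turn": [0, 0, 0]},
  ],
)

```text
time: 6.92
tcp_pos: [0.4475, 0.1317, 0.1805]
tcp_rot: [[0.992, 0.124, -0.001], [0.124, -0.992, 0.0], [-0.001, -0.0, -1.0]]
wrist_force: [0.4, 0.5, 0.1]
width: -0.0001
grip_force: 0.0
```

>>> drive_tool(
  commands=[
    {"hand": 1, "delta_pos": [0.002, -0.003, -0.01], "turn": [0, 0, 0]},
    {"hand": 1, "delta_pos": [0.002, -0.003, -0.018], "turn": [0, 0, 0]},
    {"hand": 1, "delta_pos": [0.002, -0.003, -0.024], "turn": [0, 0, 0]},
    {"hand": 1, "delta_pos": [0.002, -0.003, -0.03], "turn": [0, 0, 0]},
    {"hand": 1, "delta_pos": [0.002, -0.003, -0.03], "turn": [0, 0, 0]},
  ],
)

```text
time: 7.55
tcp_pos: [0.4504, 0.1275, 0.1512]
tcp_rot: [[0.992, 0.122, 0.001], [0.122, -0.992, 0.0], [0.001, -0.0, -1.0]]
wrist_force: [1.6, -0.5, 3.3]
width: -0.0
grip_force: 1.5
```

>>> drive_tool(
  commands=[
    {"hand": 1, "delta_pos": [0, 0, -0.006], "turn": [0, 0, 0]},
    {"hand": 1, "delta_pos": [0, 0, -0.012], "turn": [0, 0, 0]},
    {"hand": 1, "delta_pos": [0, 0, -0.018], "turn": [0, 0, 0]},
  ],
)

```text
time: 7.92
tcp_pos: [0.4502, 0.1276, 0.1333]
tcp_rot: [[0.992, 0.122, 0.001], [0.122, -0.992, 0.0], [0.001, -0.0, -1.0]]
wrist_force: [1.1, -1.9, 6.6]
width: -0.0001
grip_force: 3.3
```

>>> drive_tool(
  commands=[
    {"hand": 1, "delta_pos": [0, 0, -0.003], "turn": [0, 0, 0]},
    {"hand": 1, "delta_pos": [0, 0, -0.006], "turn": [0, 0, 0]},
    {"hand": 1, "delta_pos": [0, 0, -0.008], "turn": [0, 0, 0]},
  ],
)

```text
time: 8.3
tcp_pos: [0.4494, 0.1278, 0.1266]
tcp_rot: [[0.992, 0.123, 0.0], [0.123, -0.992, 0.0], [0.0, -0.0, -1.0]]
wrist_force: [-5.2, -0.7, 39.3]
width: 0.0
grip_force: 19.5
```

The lever is at its bottom stop (z 0.127, stiff). I'll release it and withdraw.

>>> drive_tool(
  commands=[
    {"hand": 1, "delta_pos": [0, 0, 0.01], "turn": [0, 0, 0]},
    {"hand": 1, "delta_pos": [-0.01, 0, 0.04], "turn": [0, 0, 0]},
    {"hand": 1, "delta_pos": [-0.03, -0.03, 0.1], "turn": [0, 0, 0]},
    {"hand": 1, "delta_pos": [-0.03, -0.08, 0.14], "turn": [0, 0, 0]},
    {"hand": 1, "delta_pos": [-0.03, -0.14, 0.14], "turn": [0, 0, 0]},
    {"hand": 1, "delta_pos": [-0.03, -0.2, 0.14], "turn": [0, 0, 0]},
    {"hand": 1, "delta_pos": [-0.03, -0.26, 0.14], "turn": [0, 0, 0]},
    {"hand": 1, "delta_pos": [-0.03, -0.26, 0.14], "turn": [0, 0, 0]},
  ],
)

```text
time: 9.3
tcp_pos: [0.4179, -0.1379, 0.2647]
tcp_rot: [[0.994, 0.112, -0.002], [0.112, -0.994, -0.002], [-0.003, 0.002, -1.0]]
wrist_force: [0.0, 0.4, 0.2]
width: 0.0002
grip_force: 0.0
```

Run:
```python
from h import *
t=[]
for n,(x,y) in(("scene",(200,180)),("side",(228,180))):
    f=vision.grab_frame(n); t.append(cv2.resize(f["color"][y:y+65,x:x+75],(400,347),interpolation=cv2.INTER_CUBIC))
    W=cloud(f); c=f["color"].astype(int); m=(c.min(-1)>120)&(abs(W[...,0]-.455)<.02)&(abs(W[...,1]-.128)<.025)&(W[...,2]>.1)
    print(n,m.sum(),np.median(W[m],0))
save("z4.png",np.hstack(t)); print(telemetry.state()["time"])
```

```text
scene 191 [0.45370461 0.12815121 0.12906413]
side 231 [0.45491735 0.1287447  0.12684569]
9.4
```

View pics/z4.png

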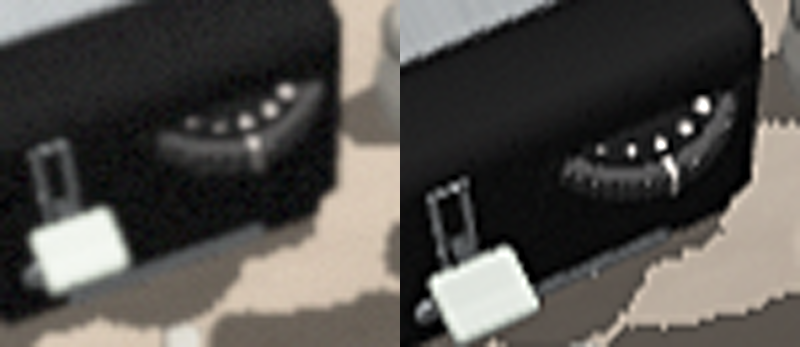

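The lever pad has stayed down at z of about 0.128. The line is still at the middle dot, at crop positions (255,150) and (672,175), and the toaster has not moved.

```bash
python3 -c "
from plant import job; print(job.sign_off())"
```

```text
the job is handed in; nothing more can be done
None
```

The job is handed in: the browning wheel is clicked in at the middle dot, the lever is caught down at about z 0.128 m, and the camera views show the toaster where it was.

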